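# Take a globe foot off the lining wheel by its left-hand nut

## Task

The turned wooden globe foot is finished: take it off the lining wheel. The knurled nut that clamps it has a left-hand thread, so turn it clockwise, seen from above; feel that it gives and follow it up gently as it climbs, and do not force it tighter, press it down or pull at it while the thread still holds. Lay the nut gently in the brass dish, then lift the foot straight up off the stud and stand it gently in the middle of the white foam pad, leaving everything else where it is.

Things in the scene. Friction and masses are not known exactly. Their poses are not given: they have to be found in the camera images.
- nut_mid (a point): centre of the loose knurled steel hand nut, half-way up: 32 mm high, 42 mm across where gripped, 26 mm bore, 0.12 kg, on the stud on top of the foot. It clamps with 10 to 22 N; 0.1 to 0.4 N m clockwise frees it. The thread is coarse, so it climbs several mm in a half turn. It leaves the thread within a half turn, how soon is to be felt; until then it cannot be lifted. Over 27 N spoils the thread
- foot_neck (a point): point on the axis of the loose wooden globe foot, in the middle of its straight neck, 39 mm above its underside and 11 mm below its top. The neck is a round 52 mm across, 24 mm long (from 26 mm to 50 mm above the underside; thin 58 mm bead at its lower end, look only). The foot is 50 mm high, 100 mm across its base, 0.22 kg, with a 28 mm bore for the stud
- foot_base (a point): centre of the underside of the wooden foot; its z axis is the foot's axis, up
- stud_top (a point): top end of the fixed steel stud, 23 mm across the thread, on the wheel's axis, 32 to 35 mm above the foot's top when clamped, 0 to 3 mm above the nut's top. The foot must rise at least 90 mm to clear the stud, the nut 40 mm
- dish_top (a point): centre of the flat top of the brass pin dish, 110 mm across, 11 mm high, fixed on the bench; the nut rests at this height
- pad_top (a point): centre of the upper face of the white foam pad, 145 x 135 mm, fixed on the bench, 9 mm high; the foot stands at this height
- stand: lining wheel: a locked grey and dark steel turntable, head 140 mm across and 40 mm high, fixed to the bench; origin at the centre of its underside, z up. The foot stands on a sprung rubber seat, 106 mm across, whose top is 51 to 54 mm above the origin when clamped
- seat (a joint): height of the sprung rubber seat under the foot, in m: about 0.001 to 0.004 while the nut clamps the foot, 0.005 when the nut is slack, falling towards and below 0 when the nut is tightened further or pressed down (4 N per mm)
- water_pot: pewter pot with a handle, 106 mm high, stands at the back; leave alone
- pigment_jar: jar with a black lid, 59 mm across, 95 mm high; leave alone
- ink_jar: low jar with a black lid, 47 mm across, 44 mm high; leave alone
- tape_roll: roll of tape lying flat, 92 mm across, 18 mm high; leave alone
- small_jar: small jar with a wide lid, 36 mm across, 48 mm high; leave alone
- eraser: eraser in a card sleeve, 38 x 18 x 11 mm; leave alone

How it is judged:
By the outcome, as a careful person would: the job done as asked, in the order asked, and still so for the second after the job is handed in, with the robot touching nothing.
It also fails if it takes over 67 s, if anything falls off the work surface, if the arm or the gripper's body presses on something with over 40 N, if the wrist force passes 120 N, or if a joint passes its speed limit or range.

## Robot

A 6-joint arm with a two-finger parallel gripper is mounted at the origin on a cart in front of the work surface, level with it; the furniture and walls round the work are solid. World frame = base frame: x ahead of the robot, y to its left, z up, the work surface at z = 0. Lengths are in mm, angles in rad, forces in N, time in s.
With the tool pointing down it reaches from about 400 to 925 mm from the base axis. Payload 12.5 kg.
Tool frame: the origin (TCP) lies between the finger pads; the fingertips stand 19 mm ahead of it and the grasp point (between the pads) is the TCP (env.tips_ahead is the distance from the TCP to the fingertips, in mm); z points along the fingers, y is the line along which they close (so a half turn about z gives the same grasp; the last joint's range is limited). The gripper opens to 95 mm and grips with 3 to 60 N. Pads are 20 mm wide; open, the fingers measure 119 mm over their backs; the gripper's body (75 mm by 180 mm) begins 59 mm behind the grasp point.
Start: joints at [1.055, 0.491, 1.559, -0, 1.092, -0.106], TCP at [249.001, 573.274, 233.661] pointing down, gripper open.
Joint ranges: [-3.1, 3.1], [-0.84, 2.19], [0.05, 2.79], [-1.13, 4.28], [0.06, 2.93], [-2.69, 2.69]. Speed limits (rad/s): [2.22, 2.22, 2.79, 3.14, 3.14, 3.14].

## Interface

Orientations are given as [roll, pitch, yaw] about the fixed x, y, z axes, in that order (R = Rz(yaw) Ry(pitch) Rx(roll)).
In Python, from cell import env gives the robot as it stands.
- The arm moves only by the shell command python3 -m crank 'ROWS'. ROWS is JSON, a list of rows, each a list of 5 numbers: the shift along the tool's x, y, z in mm, then the turn about the tool's z in degrees, then the finger opening in mm, from 0 to 95.1. In form: [[dx, dy, dz, yaw, grip], ...]. A call has 1 to 10 rows; each row is the pose to reach, as a shift and turn from the pose commanded when the call began, along the tool's axes at that moment; what a row does not reach only later rows make up. A row lasts 1/12 s, in which the tool goes at most 41.7 mm and 7.16 degrees, less where a joint would pass 70% of its speed; a pose out of reach is approached as far as the arm can. A call with a gripper value outside its range is refused whole. The fingers move at their own pace and stop on an object; the grip force is fixed at half the most. Time passes only in rows, so rows that repeat a pose let the fingers close. It gives the time, the measured TCP pose, the force, the opening and the grip force at its end, in the units of the state.
- env.state(): the state, without advancing time (a new reading comes with each control period).
- env.read_camera(name): name is "scene" or "top" or "wrist"; returns a dict with "img" (400x640x3 uint8, blue, green, red), "K" (3x3 intrinsics, pixels), "pose" (4x4, takes a point from camera to world coordinates). Camera axes: x right, y down, z forward; pixel columns grow to the right and rows downward; lengths in mm; the calibration is good to about 2 mm. A picture is of the moment at which its call begins. There is no depth.
- env.job_done(): hands the job in; it is judged then, once.
The state is a dict: "t": time; "joints": joint angles; "qvel": joint speeds; "tau": joint torques, N m; "eef_pos": TCP position; "tcp_rot": TCP orientation; "ft_force": force on the tool from outside, world axes, zero at the start; "moment": the same for the moment, N m; "opening": opening from 0.0 (shut) to 1.0 (fully open); "grip_force": force on a finger pad.
Only numpy, scipy, OpenCV 4.12 (cv2) and the standard library are available. Lean on these libraries where they do the work, as an engineer would, in place of code of your own. Each camera call takes 0.05 s, during which the arm holds its last target. There are 200 camera calls.

## Working session

There is one attempt and no reset: what is moved stays moved. The work goes in short steps, Python scripts to look and compute and a shell command to move; the robot and the scene stay as the last step left them, time stands still between calls to the robot, and variables do not carry over. Pictures are saved under pics/ and viewed, at most 11 in all, crops included, and the job is handed in when it is done.

```bash
mkdir -p pics; ls; python3 - <<'E'
from cell import env
import cv2,numpy as np
for n in("scene","top"):
    c=env.read_camera(n);cv2.imwrite(f"pics/{n}0.png",c["img"]);print(n,np.round(c["K"],1).tolist(),np.round(c["pose"],3).tolist())
s=env.state();print(s)
E
```

```text
pics
scene [[498.0, 0.0, 325.9], [0.0, 498.0, 189.8], [0.0, 0.0, 1.0]] [[0.518, -0.548, 0.657, -65.125], [-0.855, -0.325, 0.404, -565.769], [-0.008, -0.771, -0.637, 682.306], [0.0, 0.0, 0.0, 1.0]]
top [[432.0, 0.0, 317.2], [0.0, 432.0, 196.4], [0.0, 0.0, 1.0]] [[-0.029, -0.983, 0.183, 377.612], [-0.999, 0.034, 0.025, -192.161], [-0.031, -0.182, -0.983, 999.237], [0.0, 0.0, 0.0, 1.0]]
{'t': 0.1, 'joints': array([ 1.05539743e+00,  4.91510999e-01,  1.55941853e+00, -2.59734074e-05,
        1.09170095e+00, -1.05581070e-01]), 'qvel': array([-0.0017306 , -0.00280976, -0.00070948,  0.00049588,  0.00042999,
        0.00182972]), 'tau': array([ 2.06630917e-03, -6.13618326e+01, -2.58607221e+01,  6.93913177e-02,
        4.69730585e-02,  1.58746462e-05]), 'eef_pos': array([248.89562028, 573.07289903, 233.10255477]), 'tcp_rot': array([-3.14055818e+00, -8.64626063e-05,  2.73178676e+00]), 'ft_force': array([-0.32334979,  0.618662  ,  0.42884097]), 'moment': array([0.05892214, 0.02470324, 0.03675993]), 'grip_force': 0.0, 'opening': 0.9964135569150575}
```

View pics/scene0.png

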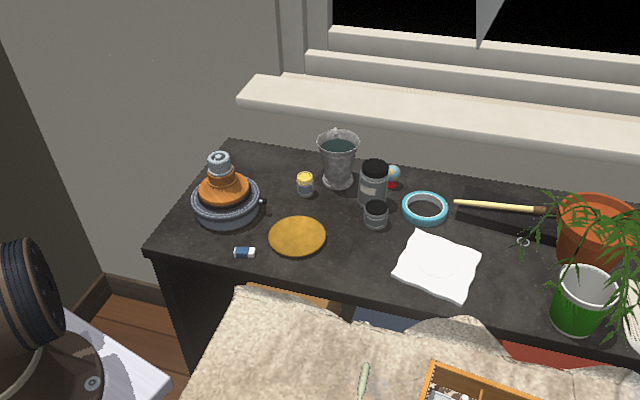

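View pics/top0.png

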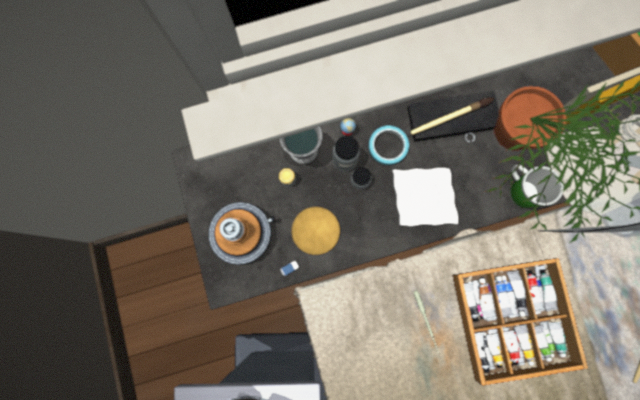

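Scene: nut top at (218,156), dish (297,237), pad (437,265). Top view: nut (231,229), dish (316,231), pad (426,197).

```bash
cat > h.py <<'E'
from cell import env
import cv2,numpy as np
from scipy.spatial.transform import Rotation as R
def ray(c,uv,z):
    d=c["pose"][:3,:3]@np.linalg.inv(c["K"])@[*uv,1];o=c["pose"][:3,3];return o+d*(z-o[2])/d[2]
def totool(p):  # world point -> shift in tool axes from measured pose
    s=env.state();return R.from_euler('xyz',s["tcp_rot"]).inv().apply(np.array(p)-s["eef_pos"])
E
python3 - <<'E'
from h import *
t=env.read_camera("top");s=env.read_camera("scene")
for n,z,a,b in(("nut",134,(231,228),(218,156)),("dish",11,(316,231),(297,237)),("pad",9,(426,197),(437,265)),("head",40,(240,234),(226,203)),("padc",9,(393,170),(419,231)),("padc2",9,(451,168),(481,261)),("padc3",9,(457,223),(463,302)),("padc4",9,(399,225),(393,268)),("eraser",5,(290,268),(245,252)),("pot",106,(300,135),(338,139)),("pig",95,(347,145),(374,168)),("small",48,(287,176),(305,177))):
    print(n,np.round(ray(t,a,z)),np.round(ray(s,b,z)))
w=env.read_camera("wrist");cv2.imwrite("pics/w0.png",w["img"])
st=env.state();Rm=R.from_euler('xyz',st["tcp_rot"]).as_matrix();print(np.round(Rm,3));print(np.round(Rm.T@(w["pose"][:3,3]-st["eef_pos"])),np.round(Rm.T@w["pose"][:3,:3],2),w["K"])
print(totool(ray(t,(231,228),134)))
E
```

```text
nut [479.   6. 134.] [482.   9. 134.]
dish [ 481. -162.   11.] [ 479. -166.   11.]
pad [ 552. -419.    9.] [ 550. -420.    9.]
head [476.   7.  40.] [462. -11.  40.]
padc [ 618. -347.    9.] [ 614. -358.    9.]
padc2 [ 618. -482.    9.] [ 600. -484.    9.]
padc3 [ 489. -484.    9.] [ 495. -487.    9.]
padc4 [ 489. -353.    9.] [ 503. -355.    9.]
eraser [ 399. -100.    5.] [ 402. -101.    5.]
pot [ 680. -136.  106.] [ 684. -136.  106.]
pig [ 657. -237.   95.] [ 646. -240.   95.]
small [ 604. -101.   48.] [ 603. -105.   48.]
[[-0.917  0.398 -0.   ]
 [ 0.398  0.917 -0.   ]
 [ 0.    -0.001 -1.   ]]
[  70.   -0. -152.] [[ 0.   -0.97 -0.24]
 [ 1.    0.   -0.  ]
 [ 0.   -0.24  0.97]] [[306.37090237   0.         319.29135739]
 [  0.         306.37090237 198.96323487]
 [  0.           0.           1.        ]]
[-437.3459596  -428.36460347   99.57252001]
```

View pics/w0.png

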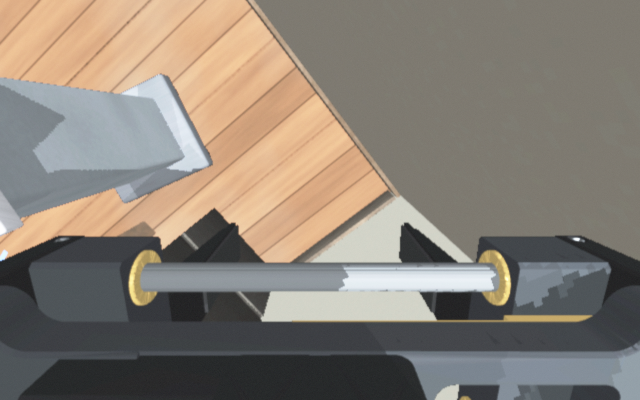

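Estimates agree: nut (480,7), dish (480,-164), pad (551,-420). I'll move to above the nut.

```bash
python3 -m crank '[[-437,-428,0,0,95],[-437,-428,0,0,95],[-437,-428,0,0,95],[-437,-428,0,0,95],[-437,-428,0,0,95],[-437,-428,0,0,95],[-437,-428,0,0,95],[-437,-428,0,0,95],[-437,-428,0,0,95],[-437,-428,0,0,95]]'; python3 -c "
from h import *
print(totool([480,7,200]),env.state()['joints'])"
```

```text
t: 1.08
eef_pos: [406.1, 185.4, 233.8]
tcp_rot: [3.141, 0.0, 2.732]
ft_force: [1.7, 0.1, -0.2]
opening: 1.0
grip_force: 0.0
[-138.77667823 -134.21400427   33.82882875] [ 2.79982166e-01  2.37083638e-01  1.97492721e+00  1.02779682e-04
  9.29044036e-01 -8.81313672e-01]
```

```bash
python3 -m crank '[[-139,-134,0,0,95],[-139,-134,0,0,95],[-139,-134,0,0,95],[-139,-134,0,0,95],[-139,-134,0,0,95],[-139,-134,15,0,95],[-139,-134,15,0,95]]'; python3 -c "
from h import *
w=env.read_camera('wrist');cv2.imwrite('pics/w1.png',w['img']);cv2.imwrite('pics/w1.png',w['img'])
print(env.state()['eef_pos'],env.state()['joints'])
P=np.linalg.inv(w['pose'])
for p in([480,7,134],[480,7,102],[480,7,40]):
  q=P@[*p,1];q=w['K']@q[:3];print(q[:2]/q[2])"
```

```text
t: 1.67
eef_pos: [479.6, 7.6, 216.9]
tcp_rot: [-3.141, -0.002, 2.729]
ft_force: [-0.2, 0.1, -1.5]
opening: 0.996
grip_force: 0.0
[479.40808048   8.54776018 217.78253434] [-1.20126003e-01  3.06133375e-01  1.92308793e+00  1.85302050e-04
  9.14858859e-01 -1.27975789e+00]
[319.40638916 213.38491796]
[319.46441464 203.17220659]
[319.54638031 188.74592905]
```

View pics/w1.png

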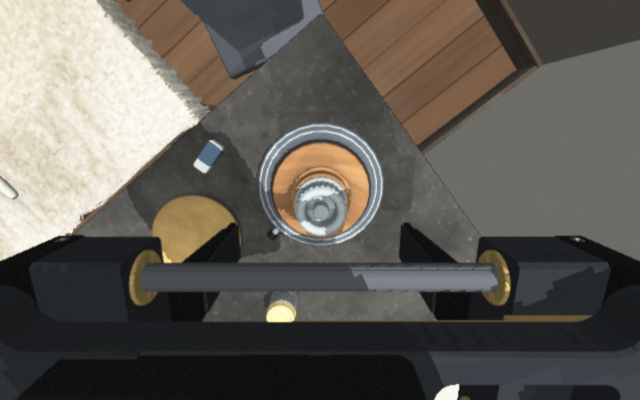

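Wrist view: nut top about (321,209), wheel centre (321,184), just left of the finger centre line. I'll enlarge it.

```bash
python3 -c "
import cv2
i=cv2.imread('pics/w1.png')[115:255,250:395];cv2.imwrite('pics/w1c.png',cv2.resize(i,None,fx=4,fy=4,interpolation=cv2.INTER_CUBIC))"
```

```text
(no output)
```

View pics/w1c.png

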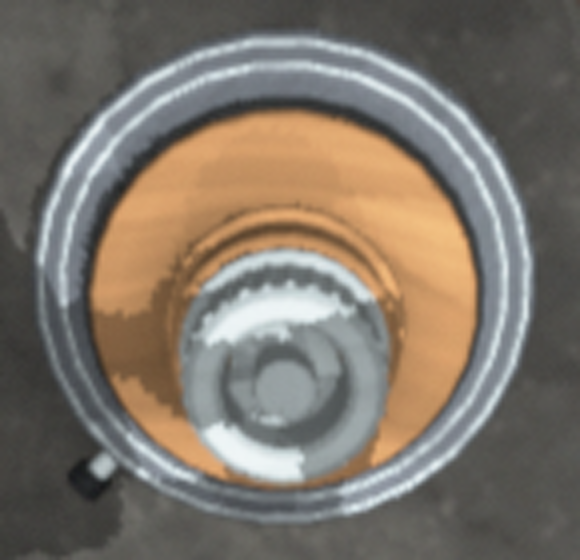

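```bash
python3 -c "
from h import *
w=env.read_camera('wrist')
for uv,z in(((321.2,211),135),((321.2,186),45),((321.2,185.3),60)):
  p=ray(w,uv,z);print(p,totool(p))"
```

```text
[478.57293587  10.0522495  135.        ] [ 1.18469604  0.444379   83.46752874]
[476.98567066  11.14545282  45.        ] [  2.95236851   0.83315906 173.46996586]
[473.45737457  12.60458278  60.        ] [  6.79049433   0.7613977  158.47524766]
```

```bash
python3 -m crank '[[1.5,0.5,30,0,80],[1.5,0.5,60,0,65],[1.5,0.5,80,0,60],[1.5,0.5,88,0,55],[1.5,0.5,91,0,55],[1.5,0.5,91,0,55],[1.5,0.5,91,0,55]]'; python3 -c "
from h import *
s=env.state();print(s['eef_pos'],s['ft_force'],s['joints'][5]);w=env.read_camera('wrist');cv2.imwrite('pics/w2.png',w['img'])"
```

```text
t: 2.35
eef_pos: [479.3, 10.4, 128.7]
tcp_rot: [3.141, 0.001, 2.732]
ft_force: [-0.2, 0.3, -0.0]
opening: 0.601
grip_force: 0.0
[479.31338607  10.35041666 128.72416226] [-0.18014622  0.32117736 -0.031058  ] -1.2781322045514334
```

View pics/w2.png

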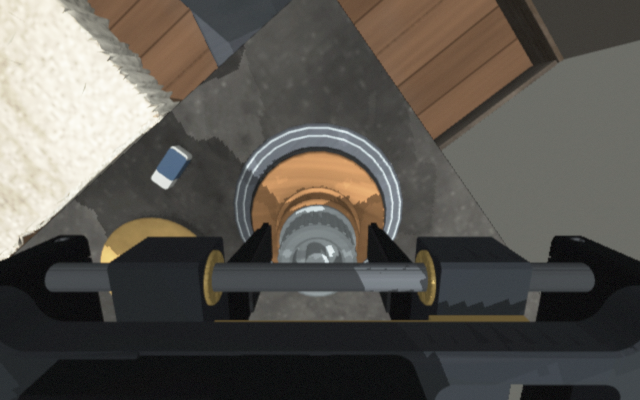

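Nut centre near (318,250) lies midway between the fingers (267 and 370). I'll close.

```bash
python3 -m crank '[[0,0,0,0,45],[0,0,0,0,38],[0,0,0,0,30],[0,0,0,0,30],[0,0,0,0,30],[0,0,0,0,30]]'; python3 -c "
from h import *
s=env.state();print(s['eef_pos'],s['ft_force'],s['moment'])"
```

```text
t: 2.9
eef_pos: [479.1, 10.0, 128.1]
tcp_rot: [3.141, 0.001, 2.732]
ft_force: [-0.7, -0.1, 5.6]
opening: 0.439
grip_force: 30.0
[479.06509476   9.98453954 128.09864114] [-0.66357842 -0.14476956  5.62915802] [-0.11663251  0.18811676  0.02876172]
```

```bash
python3 -m crank '[[0,0,-0.3,0,30],[0,0,-0.3,3,30],[0,0,-0.4,6,30],[0,0,-0.5,9,30],[0,0,-0.5,9,30]]'; python3 -c "
from h import *
s=env.state();print(s['eef_pos'],s['ft_force'],s['moment'])"
```

```text
t: 3.32
eef_pos: [479.2, 10.2, 128.6]
tcp_rot: [3.141, 0.001, 2.571]
ft_force: [-0.5, 0.7, 6.8]
opening: 0.434
grip_force: 30.0
[479.1807366   10.1688917  128.59266041] [-0.45129503  0.65393508  6.7961131 ] [ 0.07879306  0.0530513  -0.15098671]
```

```bash
python3 -m crank '[[0,0,-0.4,3,30],[0,0,-0.8,6,30],[0,0,-1,9,30],[0,0,-1,9,30]]'; python3 -c "
from h import *
s=env.state();print(s['eef_pos'],s['ft_force'],s['moment'])"
```

```text
t: 3.65
eef_pos: [479.1, 10.2, 129.3]
tcp_rot: [3.141, 0.0, 2.415]
ft_force: [1.4, 0.5, 2.7]
opening: 0.435
grip_force: 30.0
[479.06778437  10.15227693 129.31715086] [1.44524468 0.50724761 2.66557149] [ 0.03444705 -0.08082904 -0.10884675]
```

```bash
python3 -m crank '[[0,0,-0.2,4,30],[0,0,-0.4,8,30],[0,0,-0.7,12,30],[0,0,-0.7,12,30]]'; python3 -c "
from h import *
s=env.state();print(s['eef_pos'],s['ft_force'],s['moment'])"
```

```text
t: 3.98
eef_pos: [478.9, 10.1, 129.9]
tcp_rot: [3.141, 0.0, 2.207]
ft_force: [0.7, 1.0, 2.9]
opening: 0.436
grip_force: 30.0
[478.89694281  10.05559418 129.9339125 ] [0.73469702 0.95119458 2.90810329] [ 0.01228013 -0.01731869 -0.00534779]
```

```bash
python3 -m crank '[[0,0,-0.3,5,30],[0,0,-0.6,10,30],[0,0,-0.9,15,30],[0,0,-1.1,18,30],[0,0,-1.1,18,30]]'; python3 -c "
from h import *
s=env.state();print(s['eef_pos'],s['ft_force'],s['moment'])"
```

```text
t: 4.4
eef_pos: [478.6, 10.1, 130.7]
tcp_rot: [-3.141, -0.0, 1.895]
ft_force: [-0.1, 0.6, -1.6]
opening: 0.438
grip_force: 30.0
[478.64102503  10.06569178 130.69452364] [-0.06412793  0.6072371  -1.55935026] [-0.04459456 -0.09172008 -0.04049943]
```

```bash
python3 -m crank '[[0,0,-0.2,6,30],[0,0,-0.4,12,30],[0,0,-0.7,18,30],[0,0,-0.7,18,30]]'; python3 -c "
from h import *
s=env.state();print(s['eef_pos'],s['ft_force'],s['moment'])"
```

```text
t: 4.73
eef_pos: [479.2, 10.1, 131.6]
tcp_rot: [3.141, -0.0, 1.579]
ft_force: [2.4, 0.7, -2.7]
opening: 0.438
grip_force: 30.0
[479.18984193  10.12849738 131.60009585] [ 2.42118462  0.7334608  -2.70848382] [ 0.07603964 -0.47293455  0.01629411]
```

```bash
python3 -m crank '[[0,0,-0.1,6,30],[0,0,-0.3,12,30],[0,0,-0.6,18,30],[0,0,-0.6,18,30]]'; python3 -c "
from h import *
s=env.state();print(s['eef_pos'],s['ft_force'],s['moment'],s['joints'][5])"
```

```text
t: 5.07
eef_pos: [479.8, 10.1, 132.4]
tcp_rot: [3.139, -0.001, 1.266]
ft_force: [4.9, 1.5, -0.7]
opening: 0.439
grip_force: 30.0
[479.7579626   10.11584765 132.44704311] [ 4.8910521   1.45387753 -0.71134086] [ 2.17758992e-01 -8.03018833e-01 -6.83065421e-04] 0.18705609474912605
```

```bash
python3 -m crank '[[0.2,0.5,-0.2,4,30],[0.3,0.9,-0.4,8,30],[0.3,0.9,-0.7,14,30],[0.3,0.9,-0.7,14,30]]'; python3 -c "
from h import *
s=env.state();print(s['eef_pos'],s['ft_force'],s['moment'],s['joints'][5])"
```

```text
t: 5.4
eef_pos: [480.3, 9.9, 133.1]
tcp_rot: [3.14, -0.001, 1.023]
ft_force: [4.0, -1.0, 0.7]
opening: 0.435
grip_force: 30.0
[480.25273397   9.94806204 133.06328645] [ 4.04957383 -0.96901763  0.74640691] [-0.2581094  -0.47101575 -0.01028683] 0.4308421613670206
```

```bash
python3 -m crank '[[0.2,0.5,-0.3,5,30],[0.3,0.6,-0.6,11,30],[0.3,0.6,-0.9,18,30],[0.3,0.6,-0.9,18,30]]'; python3 -c "
from h import *
s=env.state();print(s['eef_pos'],s['ft_force'],s['moment'],s['joints'][5])"
```

```text
t: 5.73
eef_pos: [480.8, 9.9, 134.0]
tcp_rot: [3.141, -0.001, 0.709]
ft_force: [2.7, -1.0, 1.5]
opening: 0.438
grip_force: 30.0
[480.81741581   9.85354602 134.00470339] [ 2.74678479 -1.02228252  1.50490542] [-0.35205206 -0.33524916  0.01102755] 0.7449457340394979
```

```bash
python3 -m crank '[[0.1,0.3,-0.3,6,30],[0.2,0.4,-0.6,12,30],[0.2,0.4,-0.9,18,30],[0.2,0.4,-0.9,18,30]]'; python3 -c "
from h import *
s=env.state();print(s['eef_pos'],s['ft_force'],s['moment'],s['joints'][5])"
```

```text
t: 6.07
eef_pos: [481.2, 9.6, 134.9]
tcp_rot: [3.141, -0.001, 0.397]
ft_force: [3.2, -1.8, 1.9]
opening: 0.437
grip_force: 30.0
[481.21023219   9.63652862 134.94711591] [ 3.21968978 -1.77930155  1.93168369] [-0.46228096 -0.30159529 -0.01364525] 1.0563041963983932
```

```bash
python3 -m crank '[[0.2,0.3,-0.3,6,30],[0.3,0.5,-0.7,12,30],[0.3,0.5,-1.1,18,30],[0.3,0.5,-1.1,18,30]]'; python3 -c "
from h import *
s=env.state();print(s['eef_pos'],s['ft_force'],s['moment'],s['joints'][5])"
```

```text
t: 6.4
eef_pos: [481.6, 9.4, 136.1]
tcp_rot: [3.141, -0.001, 0.084]
ft_force: [1.8, -2.4, 3.9]
opening: 0.439
grip_force: 30.0
[481.56771899   9.36147142 136.05649001] [ 1.77063711 -2.40461074  3.92844471] [-0.44562819 -0.25880837 -0.08071264] 1.3692897529334642
```

```bash
python3 -m crank '[[0.2,0.3,-0.5,5,30],[0.3,0.4,-0.9,10,30],[0.3,0.4,-1.2,14,30],[0.3,0.4,-1.2,14,30]]'; python3 -c "
from h import *
s=env.state();print(s['eef_pos'],s['ft_force'],s['moment'],s['joints'][5])"
```

```text
t: 6.73
eef_pos: [481.7, 9.0, 137.1]
tcp_rot: [3.142, -0.0, -0.159]
ft_force: [2.0, -2.4, 2.3]
opening: 0.44
grip_force: 30.0
[481.69104156   9.00033068 137.08555533] [ 1.98338405 -2.40175688  2.28531507] [-0.51464994 -0.13729567 -0.06429127] 1.6110816988520964
```

```bash
python3 -m crank '[[0.2,0.2,-0.4,6,30],[0.3,0.3,-0.8,12,30],[0.3,0.3,-1.2,18,30],[0.3,0.3,-1.2,18,30]]'; python3 -c "
from h import *
s=env.state();print(s['eef_pos'],s['ft_force'],s['moment'],s['joints'][5])"
```

```text
t: 7.07
eef_pos: [481.8, 8.7, 138.2]
tcp_rot: [3.141, 0.0, -0.475]
ft_force: [0.5, -3.3, 2.0]
opening: 0.438
grip_force: 30.0
[481.82756489   8.65344598 138.24148411] [ 0.52792734 -3.25035162  1.96202315] [-0.59974789 -0.02731812 -0.00750416] 1.9268914047613068
```

```bash
python3 -m crank '[[0,0,-0.5,0,30],[0,0,-1,0,30],[0,0,-1,0,30],[0,0,-1,0,30]]'; python3 -c "
from h import *
s=env.state();print(s['eef_pos'],s['ft_force'],s['moment'],s['joints'][5])"
```

```text
t: 7.4
eef_pos: [481.7, 8.7, 139.0]
tcp_rot: [3.141, 0.0, -0.476]
ft_force: [3.0, -4.2, -3.7]
opening: 0.436
grip_force: 30.0
[481.74949713   8.68525065 139.03688687] [ 3.0020127  -4.24470036 -3.71653346] [-0.74350408 -0.28420236  0.00615206] 1.9281853136212042
```

```bash
python3 -m crank '[[0.2,0.2,-0.1,6,30],[0.4,0.4,-0.3,12,30],[0.4,0.4,-0.3,12,30]]'; python3 -c "
from h import *
s=env.state();print(s['eef_pos'],s['ft_force'],s['moment'],s['joints'][5])"
```

```text
t: 7.65
eef_pos: [481.8, 8.3, 139.5]
tcp_rot: [3.141, 0.001, -0.692]
ft_force: [0.2, -2.2, -0.2]
opening: 0.438
grip_force: 30.0
[481.7801745    8.32861051 139.48215031] [ 0.24939851 -2.24855672 -0.1816334 ] [-0.40621374  0.11239033 -0.05491429] 2.142399206377367
```

```bash
python3 -m crank '[[0,0.2,-0.4,0,30],[0,0.3,-0.8,0,30],[0,0.3,-0.8,0,30],[0,0.3,-0.8,0,30]]'; python3 -c "
from h import *
s=env.state();print(s['eef_pos'],s['ft_force'],s['moment'],s['joints'][5])"
```

```text
t: 7.98
eef_pos: [481.6, 8.1, 140.3]
tcp_rot: [3.141, 0.001, -0.687]
ft_force: [-0.3, -0.5, -1.1]
opening: 0.436
grip_force: 30.0
[481.58679478   8.1293752  140.26806622] [-0.31427666 -0.47425921 -1.10898315] [-0.10502439  0.21417299 -0.01159239] 2.1372767733098406
```

```bash
python3 -m crank '[[0,0,-0.6,0,30],[0,0,-1.2,0,30],[0,0,-1.5,0,30],[0,0,-1.5,0,30]]'; python3 -c "
from h import *
s=env.state();print(s['eef_pos'],s['ft_force'],s['moment'],s['joints'][5])"
```

```text
t: 8.32
eef_pos: [481.8, 8.1, 141.9]
tcp_rot: [-3.141, 0.0, -0.689]
ft_force: [0.4, 0.4, -1.7]
opening: 0.437
grip_force: 30.0
[481.82407194   8.05493889 141.91809531] [ 0.4225133   0.40889772 -1.67459797] [ 0.041391    0.18445856 -0.05044018] 2.138811900990079
```

Free: only the nut's weight is left on the sensor. I'll lift it clear.

```bash
python3 -m crank '[[0,0,-2,0,30],[0,0,-6,0,30],[0,0,-12,0,30],[0,0,-20,0,30],[0,0,-30,0,30],[0,0,-42,0,30],[0,0,-55,0,30],[0,0,-65,0,30],[0,0,-65,0,30]]'; python3 -c "
from h import *
s=env.state();print(s['eef_pos'],s['ft_force'],s['joints'][5]);print(totool([480,-164,100]))
w=env.read_camera('top');cv2.imwrite('pics/t2.png',cv2.resize(w['img'][120:320,150:410],None,fx=3,fy=3))"
```

```text
t: 9.07
eef_pos: [482.6, 7.9, 209.2]
tcp_rot: [-3.139, -0.003, -0.689]
ft_force: [-0.0, 0.4, -1.2]
opening: 0.434
grip_force: 30.0
[482.60289878   7.93445529 209.22675217] [-0.00529794  0.43379968 -1.24101459] 2.139140637622794
[106.95240842 134.60311083 109.279002  ]
```

View pics/t2.png

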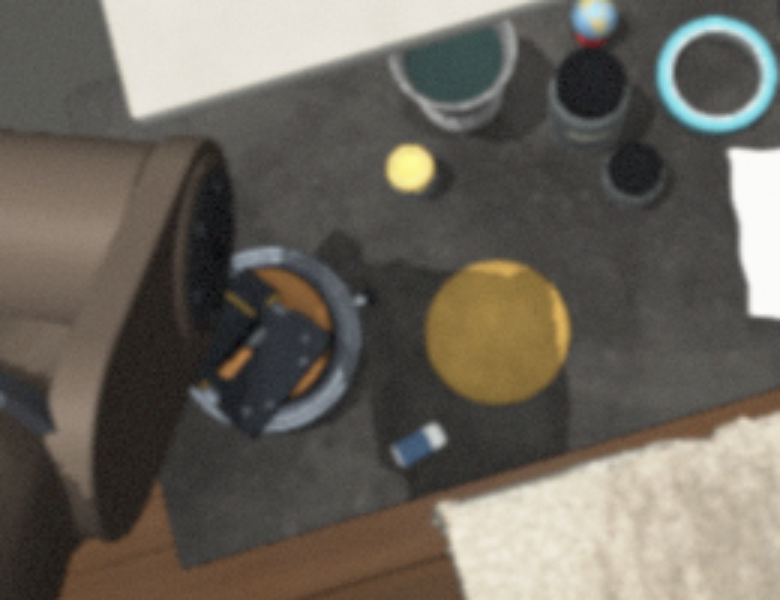

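Nut is out, dish clear at crop (497,332). I'll move over the dish.

```bash
python3 -m crank '[[20,25,0,0,30],[43,54,20,0,30],[65,81,40,0,30],[86,108,70,0,30],[107,135,105,0,30],[107,135,135,0,30],[107,135,152,0,30],[107,135,161,0,30],[107,135,163,0,30],[107,135,163,0,30]]'; python3 -c "
from h import *
s=env.state();print(s['eef_pos'],s['ft_force'],s['joints'][5])
w=env.read_camera('wrist');cv2.imwrite('pics/w3.png',w['img'])"
```

```text
t: 9.95
eef_pos: [478.7, -163.9, 43.8]
tcp_rot: [3.142, 0.001, -0.689]
ft_force: [-0.4, -0.5, -1.2]
opening: 0.439
grip_force: 30.0
[ 478.68780534 -163.90128028   43.81264186] [-0.40829807 -0.4868736  -1.24281934] 1.7986115235741669
```

View pics/w3.png

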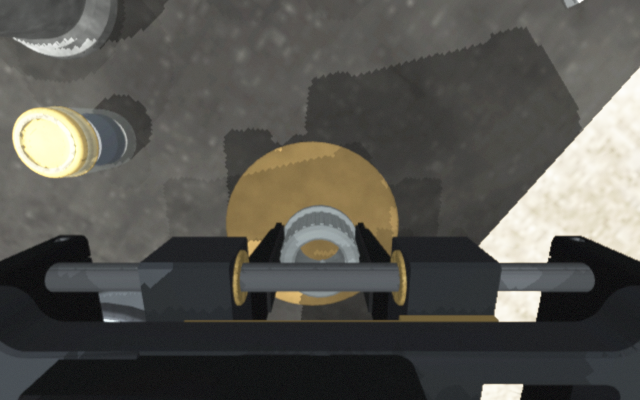

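Nut hangs at (319,250) over the dish (u 227–398), centred. I'll lower it gently.

```bash
for i in 1 2 3; do :; done; python3 -m crank '[[0,0,1,0,30],[0,0,2,0,30],[0,0,3,0,30],[0,0,4,0,30],[0,0,4,0,30],[0,0,4,0,30]]'
```

```text
t: 10.5
eef_pos: [478.7, -164.2, 39.9]
tcp_rot: [-3.141, -0.0, -0.689]
ft_force: [-0.1, -0.5, -1.3]
opening: 0.437
grip_force: 30.0
```

```bash
python3 -m crank '[[0,0,0.5,0,30],[0,0,1,0,30],[0,0,1.5,0,30],[0,0,1.5,0,30],[0,0,1.5,0,30]]'
```

```text
t: 10.92
eef_pos: [478.6, -164.2, 38.2]
tcp_rot: [-3.142, 0.0, -0.689]
ft_force: [-0.6, 0.2, -1.8]
opening: 0.435
grip_force: 30.0
```

```bash
python3 -m crank '[[0,0,0.4,0,30],[0,0,0.8,0,30],[0,0,0.8,0,30],[0,0,0.8,0,30]]'
```

```text
t: 11.25
eef_pos: [478.6, -164.2, 37.5]
tcp_rot: [-3.142, 0.0, -0.689]
ft_force: [1.0, -0.2, -2.1]
opening: 0.438
grip_force: 30.0
```

```bash
python3 -m crank '[[0,0,0.4,0,30],[0,0,0.6,0,30],[0,0,0.6,0,30],[0,0,0.6,0,30]]'
```

```text
t: 11.58
eef_pos: [478.6, -164.2, 36.9]
tcp_rot: [-3.141, 0.0, -0.689]
ft_force: [-0.2, -0.2, -1.1]
opening: 0.435
grip_force: 30.0
```

```bash
python3 -m crank '[[0,0,0.4,0,30],[0,0,0.6,0,30],[0,0,0.6,0,30],[0,0,0.6,0,30]]'
```

```text
t: 11.92
eef_pos: [478.7, -164.2, 36.4]
tcp_rot: [-3.141, -0.0, -0.689]
ft_force: [-0.3, 1.0, 1.1]
opening: 0.436
grip_force: 30.0
```

```bash
python3 -m crank '[[0,0,0.3,0,30],[0,0,0.5,0,30],[0,0,0.5,0,30],[0,0,0.5,0,30]]'
```

```text
t: 12.25
eef_pos: [478.7, -164.3, 36.2]
tcp_rot: [-3.141, -0.001, -0.689]
ft_force: [-2.0, 0.1, 8.0]
opening: 0.437
grip_force: 30.0
```

```bash
python3 -m crank '[[0,0,-0.4,0,30],[0,0,-0.6,0,40],[0,0,-0.6,0,43],[0,0,-0.6,0,46],[0,0,-0.6,0,55],[0,0,-0.6,0,65],[0,0,-0.6,0,70],[0,0,-10,0,70],[0,0,-30,0,70],[0,0,-60,0,70]]'; python3 -c "
from h import *
s=env.state();print(s['eef_pos'],s['ft_force'],s['joints'])"
```

```text
t: 13.08
eef_pos: [477.7, -163.8, 95.4]
tcp_rot: [3.141, 0.004, -0.689]
ft_force: [0.8, -0.4, 0.1]
opening: 0.733
grip_force: 0.0
[ 477.71233006 -163.8402417    95.42772639] [ 0.80057025 -0.41030203  0.14643604] [-4.61308644e-01  5.23027997e-01  1.98504345e+00  1.68324732e-04
  6.37372535e-01  1.79847501e+00]
```

```bash
python3 -m crank '[[0,0,-40,0,75],[0,0,-80,0,75],[-20,-25,-120,0,75],[-43,-54,-120,0,75],[-65,-81,-120,0,75],[-86,-108,-120,0,75],[-108,-135,-120,0,75],[-108,-135,-120,0,75],[-108,-135,-120,0,75]]'; python3 -c "
from h import *
s=env.state();print(s['eef_pos'],totool([480.3,9,101]))
t=env.read_camera('top')['img'][120:320,150:410];w=env.read_camera('wrist')
a=cv2.resize(t,(400,308));b=w['img'][90:290,190:450]
cv2.imwrite('pics/w4.png',np.hstack([a,cv2.resize(b,(400,308))]))
P=np.linalg.inv(w['pose'])
for p in([480.3,9,136],[480.3,9,105],[480.3,9,55]):
  q=P@[*p,1];q=w['K']@q[:3];q=q[:2]/q[2];print(q,(q-[190,90])*400/260+[400,0])"
```

```text
t: 13.83
eef_pos: [480.8, 10.0, 216.5]
tcp_rot: [-3.141, -0.001, -0.686]
ft_force: [-0.0, -0.3, 0.1]
opening: 0.791
grip_force: 0.0
[480.84245903  10.01929117 216.54002553] [  0.16347424   1.17650686 115.53968938]
[318.40268823 209.68836428] [597.54259728 184.13594504]
[318.45430985 199.92753716] [597.62201516 169.11928794]
[318.51718279 188.03926437] [597.71874276 150.82963749]
```

View pics/w4.png

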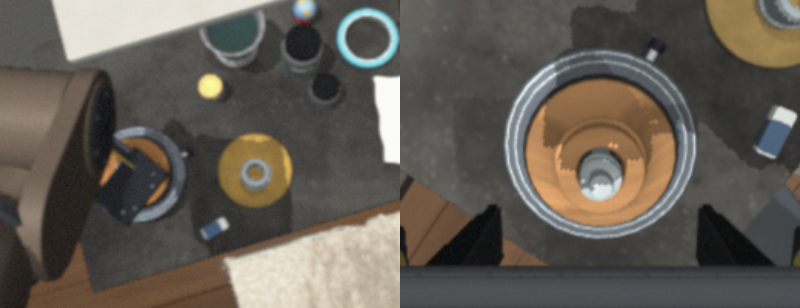

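Left: nut lies in the middle of the dish. Right: neck top centred near (601,170), stud tip (600,185).

```bash
python3 -c "
from h import *
w=env.read_camera('wrist');f=260/400
for uv,z in(((600.5-400,183),136),((601.5-400,168),105),((600.5-400,151),60)):
  p=ray(w,(uv[0]*f+190,uv[1]*f+90),z);print(p,totool(p))
print(env.state()['eef_pos'])"
```

```text
[479.90823562   6.71030976 136.        ] [-0.25822731  1.6484775  80.08686361]
[479.48930626   6.1200716  105.        ] [ -0.21465043   2.37423412 111.08678717]
[479.94209408   6.22205839  60.        ] [5.68839843e-02 2.01303639e+00 1.56086912e+02]
[481.1324427    7.82449382 216.08713875]
```

```bash
python3 -m crank '[[0,1.2,30,0,75],[0,1.2,60,0,75],[0,1.2,85,0,75],[0,1.2,100,0,75],[0,1.2,109,0,75],[0,1.2,113,0,75],[0,1.2,113,0,75],[0,1.2,113,0,75]]'
```

```text
t: 14.65
eef_pos: [480.7, 7.3, 103.4]
tcp_rot: [-3.141, -0.001, -0.69]
ft_force: [-0.5, 0.2, 0.4]
opening: 0.787
grip_force: 0.0
```

```bash
python3 -m crank '[[0,0,0,0,65],[0,0,0,0,58],[0,0,0,0,54],[0,0,0,0,52],[0,0,0,0,50],[0,0,0,0,45],[0,0,0,0,40],[0,0,0,0,40]]'; python3 -c "
from h import *
s=env.state();print(s['eef_pos'],s['ft_force'],s['moment'])"
```

```text
t: 15.32
eef_pos: [480.5, 7.7, 103.1]
tcp_rot: [-3.141, -0.001, -0.689]
ft_force: [0.1, 1.1, 5.3]
opening: 0.541
grip_force: 30.0
[480.54276852   7.70831484 103.08126869] [0.10181151 1.11065764 5.31364174] [ 0.23233804  0.14021753 -0.09580135]
```

```bash
python3 -m crank '[[0,0,-1,0,40],[0,0,-3,0,40],[0,0,-5,0,40],[0,0,-5,0,40],[0,0,-5,0,40]]'; python3 -c "
from h import *
s=env.state();print(s['eef_pos'],s['ft_force'],s['moment'])"
```

```text
t: 15.73
eef_pos: [480.2, 7.7, 107.8]
tcp_rot: [3.142, 0.0, -0.689]
ft_force: [-0.4, -0.2, -2.5]
opening: 0.541
grip_force: 30.0
[480.24309604   7.68282873 107.81533021] [-0.44804112 -0.16166133 -2.5195392 ] [ 0.06909207  0.16226663 -0.01955191]
```

```bash
python3 -m crank '[[0,0,-6,0,40],[0,0,-16,0,40],[0,0,-28,0,40],[0,0,-41,0,40],[0,0,-55,0,40],[0,0,-70,0,40],[0,0,-85,0,40],[0,0,-100,0,40],[0,0,-112,0,40],[0,0,-120,0,40]]'; python3 -c "
from h import *
s=env.state();print(s['eef_pos'],s['ft_force'],s['moment'],totool([551,-420,70]))"
```

```text
t: 16.57
eef_pos: [480.4, 7.7, 229.3]
tcp_rot: [-3.141, -0.001, -0.689]
ft_force: [0.6, -0.5, -2.0]
opening: 0.543
grip_force: 30.0
[480.3765726    7.67905509 229.31745047] [ 0.62070413 -0.5352202  -1.95777258] [ 0.03901569  0.1414521  -0.0090456 ] [326.25295271 285.33373771 159.44516817]
```

```bash
python3 -m crank '[[10,9,0,0,40],[30,26,0,0,40],[55,48,0,0,40],[80,70,0,0,40],[105,92,0,0,40],[130,114,0,0,40],[155,136,0,0,40],[180,157,0,0,40],[205,179,0,0,40],[230,201,0,0,40]]'
```

```text
t: 17.4
eef_pos: [529.8, -295.3, 227.7]
tcp_rot: [-3.142, 0.001, -0.689]
ft_force: [-0.2, -0.6, -2.4]
opening: 0.541
grip_force: 30.0
```

```bash
python3 -m crank '[[25,22,10,0,40],[50,43,30,0,40],[70,61,55,0,40],[85,74,85,0,40],[93,82,105,0,40],[97,84,120,0,40],[97,84,120,0,40],[97,84,120,0,40],[97,84,120,0,40]]';  python3 -c "
from h import *
s=env.state();print(s['eef_pos'],s['ft_force'],totool([552,-419,57]))
t=env.read_camera('top');w=env.read_camera('wrist');sc=env.read_camera('scene')
a=cv2.resize(w['img'],(480,300));b=sc['img'][190:340,360:520];b=cv2.resize(b,(320,300))
cv2.imwrite('pics/w5.png',np.hstack([a,b]))
P=np.linalg.inv(w['pose']);c=np.array([552,-419,9])
"
```

```text
t: 18.15
eef_pos: [552.1, -419.6, 109.3]
tcp_rot: [-3.141, -0.001, -0.688]
ft_force: [0.1, -0.8, -2.1]
opening: 0.537
grip_force: 30.0
[ 552.08166779 -419.64447256  109.30825731] [ 0.1232304  -0.82668072 -2.09749223] [-0.54855344 -0.44004977 52.30756391]
```

View pics/w5.png

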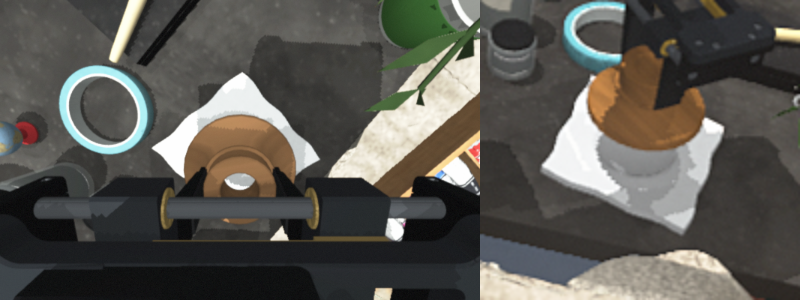

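The foot is over the pad. In the wrist view the pad corners are left (153,147), right (319,158), far (242,72), so I can check the centring.

```bash
python3 -c "
from h import *
w=env.read_camera('wrist')
P=[ray(w,np.array(u)*4/3,9) for u in((153,147),(319,158),(242,72))]
print(P,(P[0]+P[1])/2,totool((P[0]+P[1])/2), env.state()['eef_pos'])"
```

```text
[array([ 617.96225127, -348.72255483,    9.        ]), array([ 487.96989797, -486.65464488,    9.        ]), array([ 616.63897068, -477.63047827,    9.        ])] [ 552.96607462 -417.68859985    9.        ] [ -0.83225195  -2.29504002 100.36053172] [ 551.9956052  -419.86154437  109.36200815]
```

```bash
python3 -m crank '[[-0.6,-1.2,8,0,40],[-0.6,-1.2,20,0,40],[-0.6,-1.2,32,0,40],[-0.6,-1.2,41,0,40],[-0.6,-1.2,46,0,40],[-0.6,-1.2,48,0,40],[-0.6,-1.2,49,0,40],[-0.6,-1.2,49,0,40],[-0.6,-1.2,49,0,40]]'
```

```text
t: 19.1
eef_pos: [552.0, -419.1, 59.2]
tcp_rot: [-3.142, -0.001, -0.689]
ft_force: [0.5, -0.5, -3.3]
opening: 0.534
grip_force: 30.0
```

```bash
python3 -m crank '[[0,0,0.5,0,40],[0,0,1,0,40],[0,0,1.3,0,40],[0,0,1.3,0,40],[0,0,1.3,0,40]]'
```

```text
t: 19.52
eef_pos: [551.8, -418.9, 57.6]
tcp_rot: [-3.141, -0.0, -0.689]
ft_force: [1.0, -0.9, -2.6]
opening: 0.538
grip_force: 30.0
```

```bash
python3 -m crank '[[0,0,0.3,0,40],[0,0,0.6,0,40],[0,0,0.6,0,40],[0,0,0.6,0,40]]'
```

```text
t: 19.85
eef_pos: [551.8, -418.9, 57.0]
tcp_rot: [-3.141, -0.0, -0.689]
ft_force: [-0.4, -0.1, -0.4]
opening: 0.539
grip_force: 30.0
```

```bash
python3 -m crank '[[0,0,0.3,0,40],[0,0,0.5,0,40],[0,0,0.5,0,40],[0,0,0.5,0,40]]'
```

```text
t: 20.18
eef_pos: [551.9, -418.9, 56.9]
tcp_rot: [-3.142, -0.0, -0.689]
ft_force: [-2.3, 2.0, 5.6]
opening: 0.535
grip_force: 30.0
```

Contact. I'll relieve the load, open and withdraw.

```bash
python3 -m crank '[[0,0,-0.4,0,45],[0,0,-0.5,0,50],[0,0,-0.5,0,53],[0,0,-0.5,0,58],[0,0,-0.5,0,66],[0,0,-0.5,0,75],[0,0,-0.5,0,80],[0,0,-10,0,80],[0,0,-30,0,80],[0,0,-60,0,80]]' && python3 -m crank '[[0,0,-40,0,80],[0,0,-80,0,80],[0,0,-110,0,80],[0,0,-110,0,80],[0,0,-110,0,80]]'; python3 -c "
from h import *
w=env.read_camera('wrist');sc=env.read_camera('scene')
a=cv2.resize(w['img'],(480,300));b=cv2.resize(sc['img'][130:330,180:500],(480,300))
cv2.imwrite('pics/w6.png',np.vstack([a,b]))"
```

```text
t: 21.02
eef_pos: [551.0, -418.2, 115.3]
tcp_rot: [-3.141, 0.004, -0.689]
ft_force: [0.7, 0.7, -0.4]
opening: 0.836
grip_force: 0.0
t: 21.43
eef_pos: [552.1, -419.1, 229.0]
tcp_rot: [3.141, -0.004, -0.689]
ft_force: [0.4, 0.2, 0.0]
opening: 0.841
grip_force: 0.0
```

View pics/w6.png

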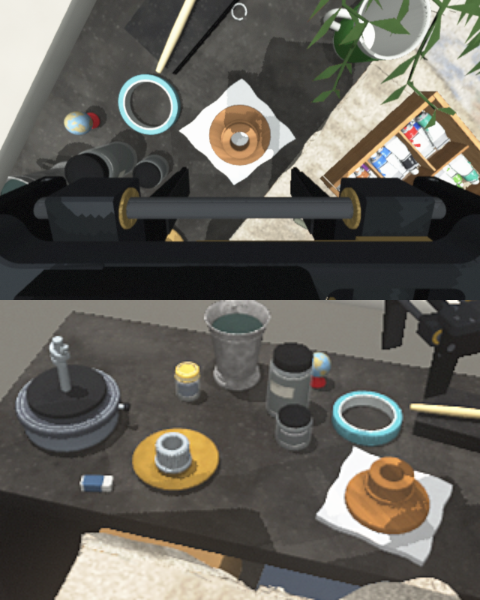

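The nut lies in the dish, centre (173,452). The foot stands in the middle of the pad, at (239,132) in the wrist view, and nothing else has moved.

```bash
python3 -c "
from cell import env
print(env.job_done())"
```

```text
the job is handed in; nothing more can be done
None
```

The nut is in the brass dish and the foot stands in the middle of the foam pad; nothing else was moved, and the job was handed in at about 21 s of the 67 s allowed (no verdict was returned).

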